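# Make up a terminal row on its mounting rail

## Task

Make up the terminal row: set the four green terminal strips that lie loose to the right of the mounting rail upright in its channel in falling order of size, starting with the 8-way strip against the fixed end bracket, then the 6-way, the 4-way and the 2-way, end to end. Then slide the end stop along the rail up against the last strip so that the row is closed up without gaps. Leave the hand tester and the dish of screws where they are.

Things in the scene. Friction and masses are not known exactly. Their poses are not given: they have to be found in the camera images.
- strip_8way: green plastic terminal strip with 8 terminals side by side and 8 white pegs on top; a block 42 mm wide (its x), 88 mm long (its y), 34 mm high, origin at the centre of its underside, z up. Loose on the bench right of the rail; grip it across the 42 mm width. It may face either way on the rail.
- strip_6way: green plastic terminal strip with 6 terminals side by side and 6 white pegs on top; a block 42 mm wide (its x), 66 mm long (its y), 34 mm high, origin at the centre of its underside, z up. Loose on the bench right of the rail; grip it across the 42 mm width. It may face either way on the rail.
- strip_4way: green plastic terminal strip with 4 terminals side by side and 4 white pegs on top; a block 42 mm wide (its x), 44 mm long (its y), 34 mm high, origin at the centre of its underside, z up. Loose on the bench right of the rail; grip it across the 42 mm width. It may face either way on the rail.
- strip_2way: green plastic terminal strip with 2 terminals side by side and 2 white pegs on top; a block 42 mm wide (its x), 22 mm long (its y), 34 mm high, origin at the centre of its underside, z up. Loose on the bench right of the rail; grip it across the 42 mm width. It may face either way on the rail.
- rail: aluminium mounting rail on a grey steel base plate (84 x 344 mm), fixed to the bench. Straight channel, open above and at both ends, along its y; origin at the centre of the plate's underside, z up. Channel floor 11 mm above the origin, 328 mm long, 47 mm wide inside; its lips flare outward for easy entry and end 23 mm above the bench, 62 mm apart over all.
- end_bracket: fixed end bracket: plain grey slab 44 mm across the rail and 14 mm along it, 28 mm high with a narrow head with a white label window up to 41 mm, two screws; fixed in the channel near one end of the rail (either end), axes as the rail's. Origin at the centre of its underside, on the channel floor; its face to the row lies 7 mm from the origin.
- end_stop: sliding end stop: loose, 250 g, in the channel near the end away from the bracket: white nylon foot 43 mm across the rail, 40 mm along it, 8 mm high, and on it an upright black block 22 mm across, 40 mm along, up to 44 mm above its underside, to grip across. Origin at the centre of its underside, axes as the rail's; face to the row 20 mm from it. Slides easily; a few newtons push the row.
- tester: dark hand tester with a round dial, 104 x 58 x 31 mm, lying on the bench; a bystander, origin at the centre of its underside
- screw_dish: round metal dish of screws, 65 mm across, 19 mm high, on the bench; a bystander, origin at the centre of its underside
Mind the look-alikes: they are no part of the job. Leave any blue or yellow look-alike of the strip_6way alone. Of the things shaped like the strip_4way, the green one is meant.

How it is judged (in metres and radians):
At the end, for the whole second after the job is handed in: Strips and end stop stand upright on the channel floor (across it within 5 mm, square within 0.12 rad), released, at rest, in the order bracket, 8-, 6-, 4-, 2-way, end stop, each within 8 mm along the rail of its place in a gapless row from the bracket (x of strip_8way in the frame of rail between -0.005 and 0.005 m and z of strip_8way in the frame of rail between 0.008 and 0.014 m and angle between each of strip_8way, strip_6way, strip_4way, strip_2way, end_stop's own z axis and vertical below 0.08 rad and angle between the y axis of each of strip_8way, strip_6way, strip_4way, strip_2way, end_stop and the y axis of rail, either way round below 0.12 rad and horizontal distance between strip_8way and end_bracket between 0.043 and 0.059 m and linear speed of each of strip_8way, strip_6way, strip_4way, strip_2way, end_stop below 0.01 m/s and angular speed of each of strip_8way, strip_6way, strip_4way, strip_2way, end_stop below 0.1 rad/s and x of strip_6way in the frame of rail between -0.005 and 0.005 m and z of strip_6way in the frame of rail between 0.008 and 0.014 m and horizontal distance between strip_6way and end_bracket between 0.12 and 0.136 m and x of strip_4way in the frame of rail between -0.005 and 0.005 m and z of strip_4way in the frame of rail between 0.008 and 0.014 m and horizontal distance between strip_4way and end_bracket between 0.175 and 0.191 m and x of strip_2way in the frame of rail between -0.005 and 0.005 m and z of strip_2way in the frame of rail between 0.008 and 0.014 m and horizontal distance between strip_2way and end_bracket between 0.208 and 0.224 m and x of end_stop in the frame of rail between -0.005 and 0.005 m and z of end_stop in the frame of rail between 0.008 and 0.014 m and horizontal distance between end_stop and end_bracket between 0.239 and 0.255 m); the robot touches nothing.
It fails at once if the hand tester is shifted by more than 15 mm (distance of tester from where it was at the start of the episode above 0.015 m).
It fails at once if the dish of screws is shifted by more than 15 mm or tipped (distance of screw_dish from where it was at the start of the episode above 0.015 m or angle between screw_dish's own z axis and vertical above 0.3 rad).
It also fails if it takes over 102 s, if anything falls off the work surface, if the arm or the gripper's body presses on something with over 40 N, if the wrist force passes 120 N, or if a joint passes its speed limit or range.

## Robot

A 7-joint arm with a two-finger parallel gripper is mounted at the origin on a cart in front of the work surface, level with it; the furniture and walls round the work are solid. World frame = base frame: x ahead of the robot, y to its left, z up, the work surface at z = 0. Lengths are in m, angles in degrees, forces in N, time in s.
With the tool pointing down it reaches from about 0.425 to 0.875 m from the base axis. Payload 4.7 kg.
Tool frame: the origin (TCP) lies between the finger pads; the fingertips stand 8 mm ahead of it and the grasp point (between the pads) lies 11 mm behind it (env.tip_extent is the distance from the TCP to the fingertips, in m); z points along the fingers, y is the line along which they close (so a half turn about z gives the same grasp; the last joint's range is limited). The gripper opens to 87 mm and grips with 3 to 60 N. Pads are 19 mm wide; open, the fingers measure 117 mm over their backs; the gripper's body (75 mm by 190 mm) begins 51 mm behind the grasp point.
Start: joints at [-70.239, 18.392, -4.016, 83.108, 1.295, 78.541, -3.26], TCP at [0.211, 0.615, 0.231] pointing down, gripper open.
Joint ranges: [-163.93, 163.93], [-17.29, 119.83], [-79.2, 71.16], [3.27, 140.29], [-89.18, 269.18], [5.43, 117.66], [-154.24, 154.24]. Speed limits (degrees/s): [147.25, 147.25, 180, 180, 180, 180, 180].

## Interface

Orientations are given as [roll, pitch, yaw] about the fixed x, y, z axes, in that order (R = Rz(yaw) Ry(pitch) Rx(roll)).
In Python, from cell import sensors, vision, workorder, env gives the robot as it stands.
- The arm moves only by the tool drive_tool, never from a script. Its argument "moves" is a list of rows, each an object of numbers: "x", "y", "z": the shift along the tool's x, y, z in mm; "rx", "ry", "rz": the turn, a rotation vector about the tool's x, y, z in rad; "fingers": the closure, from -1 (fully open) to 1 (shut). In form: [{"x": .., "y": .., "z": .., "rx": .., "ry": .., "rz": .., "fingers": ..}, ...]. A call has 1 to 20 rows; each row is the pose to reach, as a shift and turn from the pose commanded when the call began, along the tool's axes at that moment; what a row does not reach only later rows make up. A row lasts 1/8 s, in which the tool goes at most 62.5 mm and 10.7 degrees, less where a joint would pass 70% of its speed; a pose out of reach is approached as far as the arm can. A call with a gripper value outside its range is refused whole. The fingers move at their own pace and stop on an object; "force" is the grip in N (left out, the last holds). Time passes only in rows, so rows that repeat a pose let the fingers close. It gives the time, the measured TCP pose, the force, the opening and the grip force at its end, in the units of the state.
- sensors.get_obs(): the state, without advancing time (a new reading comes with each control period).
- vision.read_camera(name): name is "side" or "top"; returns a dict with "image" (420x560x3 uint8, red, green, blue), "fx", "fy", "cx", "cy" (pixels), "k1" (the pictures are not rectified: a ray, as slopes to the right and down, at radius r is drawn at 1 + k1 r^2 times it, then the intrinsics apply), "R" (3x3) and "t" (3): a world point X has camera coordinates R X + t. Camera axes: x right, y down, z forward; pixel columns grow to the right and rows downward; lengths in m; the calibration is good to about 2 mm. A picture is of the moment at which its call begins. There is no depth.
- workorder.sign_off(): hands the job in; it is judged then, once.
The state is a dict: "time_s": time; "qpos": joint angles; "joint_velocities": joint speeds; "effort": joint torques, N m; "tool_pos": TCP position; "tool_rot": TCP orientation; "force": force on the tool from outside, world axes, zero at the start; "wrist_torque": the same for the moment, N m; "grip_width": finger opening in m; "grasp_force": force on a finger pad.
Only numpy, scipy, OpenCV 4.12 (cv2) and the standard library are available. Lean on these libraries where they do the work, as an engineer would, in place of code of your own. Each camera call takes 0.05 s, during which the arm holds its last target. There are 200 camera calls.

## Working session

There is one attempt and no reset: what is moved stays moved. The work goes in short steps, Python scripts to look and compute and a tool call to move; the robot and the scene stay as the last step left them, time stands still between calls to the robot, and variables do not carry over. Pictures are saved under pics/ and viewed, at most 14 in all, crops included, and the job is handed in when it is done.

Besides the shell and the picture viewer there is one more tool, called after "Call:" by a JSON object that holds its "name" and its "arguments", one argument or row to a line. drive_tool: Moves the arm, as the interface text tells. Its arguments: {"type":"object","properties":{"moves":{"type":"array"},"force":{"type":"number"}},"required":["moves"]}

```bash
mkdir -p pics; ls; cat > h.py <<'E'
import numpy as np, cv2
from cell import sensors, vision, workorder, env
def cam(n):
    c=vision.read_camera(n); c['R']=np.array(c['R']).reshape(3,3); c['t']=np.array(c['t']).ravel()
    c['K']=np.array([[c['fx'],0,c['cx']],[0,c['fy'],c['cy']],[0,0,1.]]); c['D']=np.array([c['k1'],0,0,0.]); return c
def ray(c,uv):
    p=cv2.undistortPoints(np.float64(uv).reshape(-1,1,2),c['K'],c['D'])[:,0]
    d=np.c_[p,np.ones(len(p))]@c['R']; return -c['R'].T@c['t'],d
def onz(c,uv,z):
    o,d=ray(c,uv); return o+d*((z-o[2])/d[:,2])[:,None]
def proj(c,X):
    return cv2.projectPoints(np.float64(X).reshape(-1,1,3),cv2.Rodrigues(c['R'])[0],c['t'],c['K'],c['D'])[0][:,0]
def tri(c1,p1,c2,p2):
    o1,d1=ray(c1,p1);o2,d2=ray(c2,p2);r=[]
    for a,b in zip(d1,d2):
        s=np.linalg.lstsq(np.c_[a,-b],o2-o1,rcond=None)[0];A=o1+a*s[0];B=o2+b*s[1];r.append([*((A+B)/2),np.linalg.norm(A-B)])
    return np.array(r)
def save(c,n): cv2.imwrite('pics/'+n,c['image'][:,:,::-1])
E
python3 - <<'E'
from h import *
for n in('top','side'):
    c=cam(n);save(c,n+'0.png');print(n,c['fx'],c['k1'],-c['R'].T@c['t'],c['R'][2])
o=sensors.get_obs();print(o)
E
```

```text
pics
top 402.96288465447685 -0.11672802973290769 [0.35643251 0.0063493  0.88720506] [ 0.1965729  -0.02197834 -0.98024285]
side 496.8900022898189 -0.11784737778420805 [0.84777379 0.52381962 0.94184057] [-0.27547368 -0.48311738 -0.83109076]
{'time_s': 0.1, 'qpos': array([-70.23952639,  18.43590118,  -4.01344072,  83.16812269,
         1.29617344,  78.54006717,  -3.26131973]), 'joint_velocities': array([-7.26134285e-03, -6.46021963e-02,  1.02918875e-01, -1.29284273e-01,
        8.54735205e-05,  1.49006287e-01,  2.33939148e-02]), 'effort': array([-2.06326563e-04, -4.92567480e+01, -4.05678246e-01, -3.13400495e+01,
       -6.40712189e-02,  3.94926360e-02,  7.39153302e-05]), 'tool_pos': array([0.21102985, 0.61428443, 0.2295564 ]), 'tool_rot': array([-1.79901196e+02,  7.22340894e-03,  1.61046062e+02]), 'force': array([-0.06842967, -0.03709112,  0.31267915]), 'wrist_torque': array([-0.02663403, -0.00158909,  0.01187895]), 'grasp_force': 0.0, 'grip_width': 0.08677008851186445}
```

View pics/top0.png

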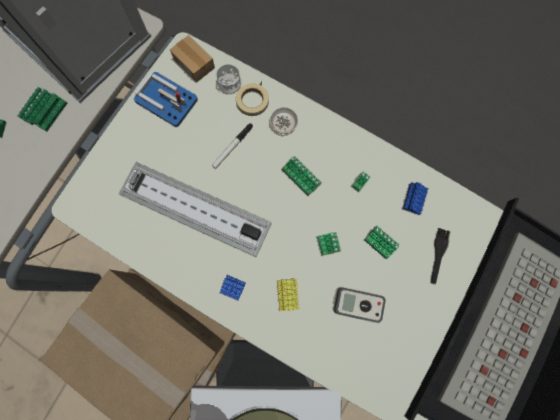

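View pics/side0.png

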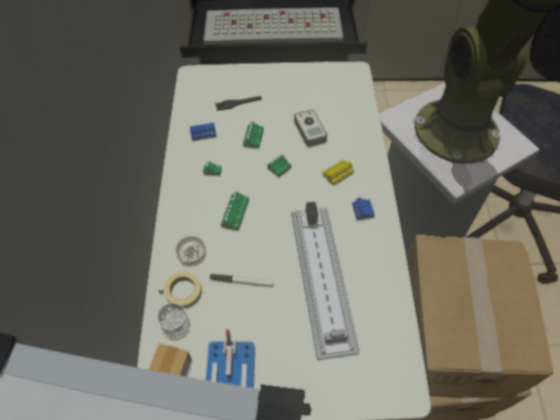

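```bash
cat > m.py <<'E'
from h import *
def blobs(c,roi,lo,hi):
    h=cv2.cvtColor(c['image'],cv2.COLOR_RGB2HSV);m=cv2.inRange(h,lo,hi)
    z=np.zeros_like(m);x0,y0,x1,y1=roi;z[y0:y1,x0:x1]=m[y0:y1,x0:x1]
    z=cv2.morphologyEx(z,cv2.MORPH_CLOSE,np.ones((5,5)))
    return [k for k in cv2.findContours(z,cv2.RETR_EXTERNAL,cv2.CHAIN_APPROX_NONE)[0] if cv2.contourArea(k)>60]
G=((50,90,40),(85,255,255))
ROI={'top':(270,140,430,270),'side':(180,110,310,240)}
def rect(c,k,z):
    P=onz(c,k[:,0].astype(float),z)[:,:2]
    (cx,cy),(w,h),a=cv2.minAreaRect(np.float32(P*1000))
    if w>h: a+=90
    return cx,cy,min(w,h),max(w,h),(a-90+90)%180-90 # a: angle of short axis.. long axis = a+90
def cen(k):
    m=cv2.moments(k);return m['m10']/m['m00'],m['m01']/m['m00']
E
python3 - <<'E'
from m import *
t,s=cam('top'),cam('side')
np.set_printoptions(precision=4,suppress=True)
kt=blobs(t,ROI['top'],*G);ks=blobs(s,ROI['side'],*G)
for k in kt:
    best=min(ks,key=lambda q:tri(t,[cen(k)],s,[cen(q)])[0,3]+10*np.linalg.norm(onz(t,[cen(k)],.02)-onz(s,[cen(q)],.02)))
    print(np.round(cen(k)),np.round(cen(best)),tri(t,[cen(k)],s,[cen(best)]),'\n T',np.round(rect(t,k,.025),1),'\n S',np.round(rect(s,best,.025),1))
# crops
a=cv2.resize(t['image'][150:270,110:290],None,fx=4.4,fy=4.4,interpolation=cv2.INTER_CUBIC)[:, :, ::-1];cv2.imwrite('pics/c_rail.png',a[:600,:800])
a=cv2.resize(t['image'][145:270,270:430],None,fx=4.8,fy=4.8,interpolation=cv2.INTER_CUBIC)[:, :, ::-1];cv2.imwrite('pics/c_str.png',a[:600,:800])
a=cv2.resize(s['image'][195:365,260:380],None,fx=3.5,fy=3.5,interpolation=cv2.INTER_CUBIC)[:, :, ::-1];cv2.imwrite('pics/c_rs.png',a)
E
```

```text
[328. 243.] [280. 165.] [[ 0.459  -0.1322  0.0118  0.001 ]] 
 T [ 457.9 -130.5   40.4   41.3   13.4] 
 S [ 463.4 -123.5   36.4   41.8   11.1]
[381. 242.] [255. 135.] [[ 0.4618 -0.2502  0.0138  0.0017]] 
 T [ 461.1 -248.    41.    64.3   48.9] 
 S [ 466.8 -244.1   36.1   66.8   50.6]
[360. 181.] [212. 168.] [[ 0.6012 -0.2078  0.0143  0.0025]] 
 T [ 598.1 -204.8   19.2   40.7  -37.3] 
 S [ 603.1 -201.7   23.3   37.8  -41.8]
[301. 176.] [235. 210.] [[ 0.6117 -0.0718  0.0125  0.0006]] 
 T [609.2 -71.   40.8  83.5  44.6] 
 S [614.5 -65.3  37.2  86.   44.7]
```

View pics/c_rail.png

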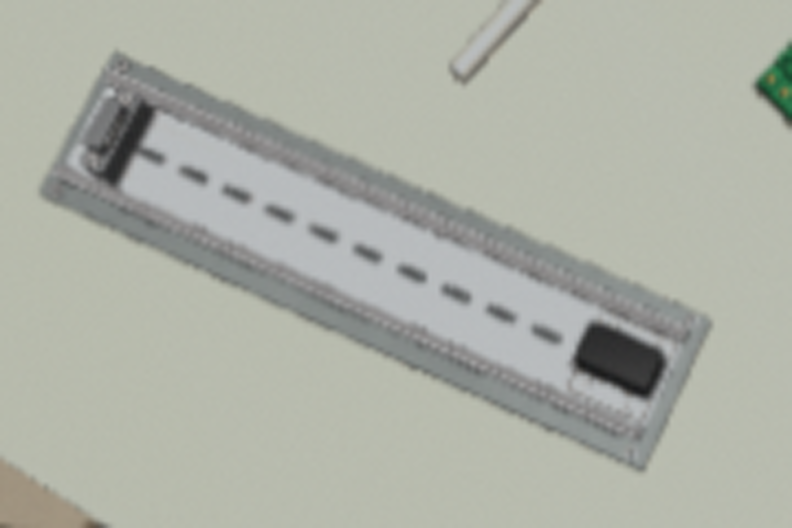

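View pics/c_str.png

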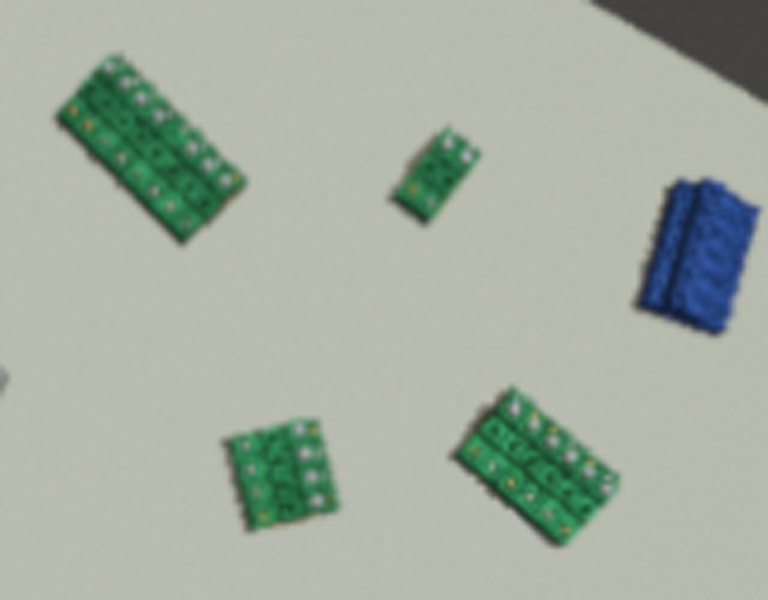

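View pics/c_rs.png

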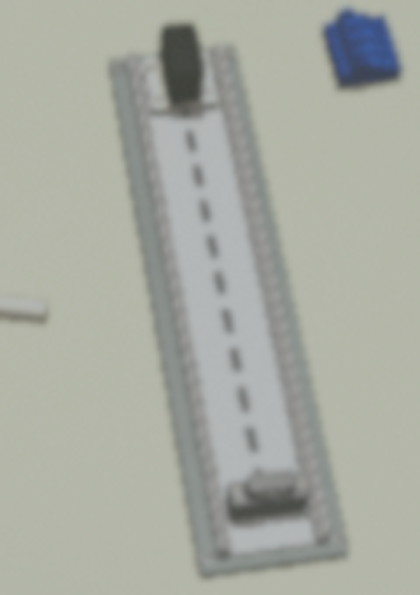

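The top view shows the green candidates at (301,176) for the 8-way, (381,241) for the 6-way, (329,243) for the 4-way and (361,182) for the 2-way. Look-alikes are blue at (416,198) and (233,288), yellow at (288,295), and green off-bench at (43,108). The crop confirms 8, 6, 4 and 2 pegs. The bracket is at (135,181) and the end stop at (251,232).

```bash
python3 - <<'E'
from m import *
np.set_printoptions(precision=4,suppress=True)
t,s=cam('top'),cam('side')
def dash(c,roi,thr):
    x0,y0,x1,y1=roi;g=cv2.cvtColor(c['image'],cv2.COLOR_RGB2GRAY)[y0:y1,x0:x1]
    G=cv2.resize(g,None,fx=6,fy=6,interpolation=cv2.INTER_CUBIC)
    bh=cv2.morphologyEx(G,cv2.MORPH_BLACKHAT,cv2.getStructuringElement(cv2.MORPH_ELLIPSE,(55,55)))
    m=cv2.inRange(bh,thr,255);n,_,st,ce=cv2.connectedComponentsWithStats(m)
    return [( (np.array(ce[i])+.5)/6-.5+[x0,y0],st[i,4]) for i in range(1,n)]
tl,sl=[],[]
for (n,c,roi,l,ap,out) in (('t',t,(130,170,250,240),((143.6,184.8),(234.3,226.6)),0,tl),('s',s,(295,215,350,340),((314.3,235),(332.3,320.7)),0,sl)):
    for p,a in dash(c,roi,45):
        a0,b0=map(np.array,l);d=(b0-a0)/np.linalg.norm(b0-a0)
        off=abs(np.cross(d,p-a0)) if False else abs(d[0]*(p-a0)[1]-d[1]*(p-a0)[0])
        if off<3 and 40<a<900: out.append((*p,a))
sl.sort(key=lambda p:p[1]);tl.sort(key=lambda p:-p[0])
print(np.round(tl,1).tolist());print(np.round(sl,1).tolist())
for nm,c,l in(('t',t,tl),('s',s,sl)):
    print(nm,onz(c,np.array(l)[:,:2],.011)[:,:2].tolist())
n=min(len(tl),len(sl));T=tri(t,np.array(tl)[:n,:2],s,np.array(sl)[:n,:2]);print(T)
E
```

```text
[[240.5, 232.7, 157.0], [233.8, 225.6, 594.0], [223.4, 220.8, 570.0], [213.3, 216.3, 593.0], [203.3, 211.8, 564.0], [193.1, 207.2, 544.0], [183.2, 202.7, 539.0], [173.1, 198.1, 531.0], [163.4, 193.7, 547.0], [153.7, 189.3, 557.0], [144.2, 185.0, 456.0]]
[[314.1, 234.9, 204.0], [316.1, 244.8, 205.0], [318.1, 255.0, 187.0], [320.2, 264.8, 228.0], [322.3, 275.4, 222.0], [324.5, 286.1, 236.0], [326.8, 297.3, 257.0], [329.1, 308.6, 226.0], [331.5, 320.1, 299.0]]
t [[0.4800489442919944, 0.060256979460010296], [0.4955691323283829, 0.0754597007482256], [0.505746248157213, 0.09867722408580773], [0.5155536947979291, 0.12144702167298353], [0.525419568754663, 0.14403938751132292], [0.5354287352337759, 0.16712080719062067], [0.5453296206589988, 0.18982617586002792], [0.5554033942166864, 0.21307513987929125], [0.5652232495449354, 0.2356847490104144], [0.5751266116752322, 0.25863860493957846], [0.5847518127081929, 0.2809587893842926]]
s [[0.4953079441188923, 0.07454839033712363], [0.5053465845773393, 0.09780554254069984], [0.5156017174869134, 0.12105784658631086], [0.5249739695223272, 0.14316400447089955], [0.5349189950994269, 0.16617868227235927], [0.5446926282187864, 0.1889907631774705], [0.5547655509318118, 0.21239552293413616], [0.5646373987899644, 0.23517693723160354], [0.5744173152653967, 0.2580262234980591]]
[[ 0.4844  0.0616 -0.0168  0.0012]
 [ 0.4972  0.0808 -0.0192  0.0087]
 [ 0.5078  0.1049 -0.0193  0.0086]
 [ 0.5178  0.1282 -0.0182  0.0084]
 [ 0.528   0.1517 -0.0187  0.0087]
 [ 0.5383  0.1755 -0.0181  0.0086]
 [ 0.5486  0.1992 -0.0189  0.009 ]
 [ 0.5589  0.223  -0.0182  0.0088]
 [ 0.569   0.2465 -0.0184  0.009 ]]
```

```bash
python3 - <<'E'
from m import *
np.set_printoptions(precision=4,suppress=True)
t,s=cam('top'),cam('side')
o=np.array([.4954,.0750]);d=np.array([.3975,.9176]);q=np.array([.9176,-.3975])
def sx(P): P=np.atleast_2d(P)[:,:2]-o; return np.c_[P@d,P@q]*1000
print('plate T',sx(onz(t,[(136.1,161.8),(271.4,223.2),(255.9,256.8),(119.5,194.3)],.003)))
print('plate S',sx(onz(s,[(290.9,212.1),(327.1,207.3),(359.4,352.7),(318,359.9)],.003)))
f=lambda *p:[(110+x/4.4,150+y/4.4) for x,y in p]
g=lambda *p:[(260+x/3.5,195+y/3.5) for x,y in p]
print('brk T face bottom',sx(onz(t,f((155,110),(120,187)),.011)),'upper edge',sx(onz(t,f((140,103),(106,178)),.039)))
print('brk S top front',sx(onz(s,g((230,485),(305,480)),.039)),'back bottom',sx(onz(s,g((230,520),(308,513)),.011)))
hs=[]
for c,roi in((t,(238,218,268,245)),(s,(300,198,325,226))):
    x0,y0,x1,y1=roi;gg=cv2.cvtColor(c['image'],cv2.COLOR_RGB2GRAY)[y0:y1,x0:x1]
    m=cv2.inRange(gg,0,75);k=max(cv2.findContours(m,cv2.RETR_EXTERNAL,cv2.CHAIN_APPROX_NONE)[0],key=cv2.contourArea)+np.array([x0,y0]);hs.append(k)
T=tri(t,[cen(hs[0])],s,[cen(hs[1])]);print('stop',T,sx(T))
# 4way pegs column orientation
p=onz(t,[(270+x/4.8,145+y/4.8) for x,y in((300,430),(318,500))],.037);v=p[1]-p[0];print('4way y axis',np.degrees(np.arctan2(v[1],v[0])))
for n,a in (('8',(115,60,240,180)),('6',(515,400,608,487)),('2',(450,140,468,155))):
    p=onz(t,[(270+a[0]/4.8,145+a[1]/4.8),(270+a[2]/4.8,145+a[3]/4.8)],.037);v=p[1]-p[0];print(n,np.degrees(np.arctan2(v[1],v[0])))
# short-edge angles
for k in blobs(t,ROI['top'],*G):
    P=onz(t,k[:,0].astype(float),.03)[:,:2];b=cv2.boxPoints(cv2.minAreaRect(np.float32(P*1000)));e=[b[1]-b[0],b[2]-b[1]]
    print(np.round(cen(k)),[(round(float(np.linalg.norm(v)),1),round(float(np.degrees(np.arctan2(v[1],v[0]))%180),1)) for v in e])
E
```

```text
plate T [[271.3168  42.2074]
 [-72.3302  40.1099]
 [-71.8736 -41.8992]
 [269.8574 -41.7952]]
plate S [[-72.3645  40.6857]
 [-73.9536 -43.4615]
 [270.0082 -42.5439]
 [272.5785  39.1503]]
brk T face bottom [[233.4946  21.806 ]
 [230.9247 -21.8507]] upper edge [[230.9436  18.0123]
 [228.4018 -23.1983]]
brk S top front [[235.0706  19.9631]
 [238.0623 -20.8439]] back bottom [[245.2222  19.7412]
 [247.4203 -23.7604]]
stop [[0.4795 0.0376 0.0373 0.0005]] [[-40.6417   0.3071]]
4way y axis -166.34060332489474
8 -134.53678726640888
6 -133.34458550943614
2 -130.57200970516413
[328. 243.] [(40.3, 104.4), (41.2, 14.4)]
[381. 242.] [(40.8, 138.9), (63.9, 48.9)]
[360. 181.] [(41.5, 142.7), (19.1, 52.7)]
[301. 176.] [(40.5, 134.6), (83.0, 44.6)]
```

Call:
{"name": "drive_tool", "arguments": {
  "moves": [
    {"x": -602,"y": -519,"z": 60,"rz": 2.032,"fingers": -1},
    {"x": -602,"y": -519,"z": 60,"rz": 2.032,"fingers": -1},
    {"x": -602,"y": -519,"z": 60,"rz": 2.032,"fingers": -1},
    {"x": -602,"y": -519,"z": 60,"rz": 2.032,"fingers": -1},
    {"x": -602,"y": -519,"z": 60,"rz": 2.032,"fingers": -1},
    {"x": -602,"y": -519,"z": 60,"rz": 2.032,"fingers": -1},
    {"x": -602,"y": -519,"z": 60,"rz": 2.032,"fingers": -1},
    {"x": -602,"y": -519,"z": 60,"rz": 2.032,"fingers": -1},
    {"x": -602,"y": -519,"z": 60,"rz": 2.032,"fingers": -1},
    {"x": -602,"y": -519,"z": 60,"rz": 2.032,"fingers": -1},
    {"x": -602,"y": -519,"z": 60,"rz": 2.032,"fingers": -1},
    {"x": -602,"y": -519,"z": 60,"rz": 2.032,"fingers": -1},
    {"x": -602,"y": -519,"z": 60,"rz": 2.032,"fingers": -1},
    {"x": -602,"y": -519,"z": 60,"rz": 2.032,"fingers": -1},
    {"x": -602,"y": -519,"z": 60,"rz": 2.032,"fingers": -1},
    {"x": -602,"y": -519,"z": 60,"rz": 2.032,"fingers": -1}
  ],
  "force": 25
}}

```text
invalid input at $.moves[0]: expected keys x, y, z, rx, ry, rz, fingers
```

Call:
{"name": "drive_tool", "arguments": {
  "moves": [
    {"x": -602,"y": -519,"z": 60,"rx": 0,"ry": 0,"rz": 2.032,"fingers": -1},
    {"x": -602,"y": -519,"z": 60,"rx": 0,"ry": 0,"rz": 2.032,"fingers": -1},
    {"x": -602,"y": -519,"z": 60,"rx": 0,"ry": 0,"rz": 2.032,"fingers": -1},
    {"x": -602,"y": -519,"z": 60,"rx": 0,"ry": 0,"rz": 2.032,"fingers": -1},
    {"x": -602,"y": -519,"z": 60,"rx": 0,"ry": 0,"rz": 2.032,"fingers": -1},
    {"x": -602,"y": -519,"z": 60,"rx": 0,"ry": 0,"rz": 2.032,"fingers": -1},
    {"x": -602,"y": -519,"z": 60,"rx": 0,"ry": 0,"rz": 2.032,"fingers": -1},
    {"x": -602,"y": -519,"z": 60,"rx": 0,"ry": 0,"rz": 2.032,"fingers": -1},
    {"x": -602,"y": -519,"z": 60,"rx": 0,"ry": 0,"rz": 2.032,"fingers": -1},
    {"x": -602,"y": -519,"z": 60,"rx": 0,"ry": 0,"rz": 2.032,"fingers": -1},
    {"x": -602,"y": -519,"z": 60,"rx": 0,"ry": 0,"rz": 2.032,"fingers": -1},
    {"x": -602,"y": -519,"z": 60,"rx": 0,"ry": 0,"rz": 2.032,"fingers": -1},
    {"x": -602,"y": -519,"z": 60,"rx": 0,"ry": 0,"rz": 2.032,"fingers": -1},
    {"x": -602,"y": -519,"z": 60,"rx": 0,"ry": 0,"rz": 2.032,"fingers": -1},
    {"x": -602,"y": -519,"z": 60,"rx": 0,"ry": 0,"rz": 2.032,"fingers": -1},
    {"x": -602,"y": -519,"z": 60,"rx": 0,"ry": 0,"rz": 2.032,"fingers": -1}
  ],
  "force": 25
}}

```text
time_s: 2.4
tool_pos: [0.6118, -0.0695, 0.1707]
tool_rot: [-179.9, -0.1, 44.8]
force: [0.3, -0.4, -0.8]
grip_width: 0.0871
grasp_force: 0.0
```

Call:
{"name": "drive_tool", "arguments": {
  "moves": [
    {"x": 0,"y": 0,"z": 60,"rx": 0,"ry": 0,"rz": 0,"fingers": -1},
    {"x": 0,"y": 0,"z": 110,"rx": 0,"ry": 0,"rz": 0,"fingers": -1},
    {"x": 0,"y": 0,"z": 147,"rx": 0,"ry": 0,"rz": 0,"fingers": -1},
    {"x": 0,"y": 0,"z": 147,"rx": 0,"ry": 0,"rz": 0,"fingers": -1},
    {"x": 0,"y": 0,"z": 147,"rx": 0,"ry": 0,"rz": 0,"fingers": 1},
    {"x": 0,"y": 0,"z": 147,"rx": 0,"ry": 0,"rz": 0,"fingers": 1},
    {"x": 0,"y": 0,"z": 147,"rx": 0,"ry": 0,"rz": 0,"fingers": 1},
    {"x": 0,"y": 0,"z": 147,"rx": 0,"ry": 0,"rz": 0,"fingers": 1},
    {"x": 0,"y": 0,"z": 147,"rx": 0,"ry": 0,"rz": 0,"fingers": 1}
  ],
  "force": 25
}}

```text
time_s: 3.52
tool_pos: [0.6121, -0.0717, 0.0238]
tool_rot: [180.0, -0.0, 44.6]
force: [-0.1, 0.1, 0.4]
grip_width: 0.0445
grasp_force: 0.3
```

Call:
{"name": "drive_tool", "arguments": {
  "moves": [
    {"x": 0,"y": 0,"z": 0,"rx": 0,"ry": 0,"rz": 0,"fingers": 1},
    {"x": 0,"y": 0,"z": 0,"rx": 0,"ry": 0,"rz": 0,"fingers": 1},
    {"x": 0,"y": 0,"z": 0,"rx": 0,"ry": 0,"rz": 0,"fingers": 1},
    {"x": 0,"y": 0,"z": -40,"rx": 0,"ry": 0,"rz": 0,"fingers": 1},
    {"x": 0,"y": 0,"z": -90,"rx": 0,"ry": 0,"rz": 0,"fingers": 1},
    {"x": 0,"y": 0,"z": -90,"rx": 0,"ry": 0,"rz": 0,"fingers": 1},
    {"x": 0,"y": 0,"z": -90,"rx": 0,"ry": 0,"rz": 0,"fingers": 1}
  ],
  "force": 25
}}

```text
time_s: 4.4
tool_pos: [0.6113, -0.0712, 0.1128]
tool_rot: [-179.9, 0.0, 44.6]
force: [-0.4, -0.4, -1.3]
grip_width: 0.0419
grasp_force: 25.0
```

Call:
{"name": "drive_tool", "arguments": {
  "moves": [
    {"x": 191,"y": -255,"z": 0,"rx": 0,"ry": 0,"rz": -0.384,"fingers": 1},
    {"x": 191,"y": -255,"z": 0,"rx": 0,"ry": 0,"rz": -0.384,"fingers": 1},
    {"x": 191,"y": -255,"z": 0,"rx": 0,"ry": 0,"rz": -0.384,"fingers": 1},
    {"x": 191,"y": -255,"z": 0,"rx": 0,"ry": 0,"rz": -0.384,"fingers": 1},
    {"x": 191,"y": -255,"z": 0,"rx": 0,"ry": 0,"rz": -0.384,"fingers": 1},
    {"x": 191,"y": -255,"z": 0,"rx": 0,"ry": 0,"rz": -0.384,"fingers": 1},
    {"x": 191,"y": -255,"z": 0,"rx": 0,"ry": 0,"rz": -0.384,"fingers": 1},
    {"x": 191,"y": -255,"z": 0,"rx": 0,"ry": 0,"rz": -0.384,"fingers": 1},
    {"x": 191,"y": -255,"z": 0,"rx": 0,"ry": 0,"rz": -0.384,"fingers": 1},
    {"x": 191,"y": -255,"z": 20,"rx": 0,"ry": 0,"rz": -0.384,"fingers": 1},
    {"x": 191,"y": -255,"z": 20,"rx": 0,"ry": 0,"rz": -0.384,"fingers": 1}
  ]
}}

```text
time_s: 5.78
tool_pos: [0.5671, 0.2429, 0.091]
tool_rot: [-179.8, 0.2, 66.6]
force: [-0.5, -0.4, -1.4]
grip_width: 0.0426
grasp_force: 25.0
```

```bash
python3 - <<'E'
from m import *
o=sensors.get_obs();print(o['tool_pos'],o['tool_rot'],o['force'])
t,s=cam('top'),cam('side')
a=cv2.resize(t['image'][140:260,80:240],None,fx=3,fy=3);b=cv2.resize(s['image'][220:380,260:400],None,fx=2.25,fy=2.25)
w=np.hstack([a,b]);print(w.shape);cv2.imwrite('pics/p8.png',w[:,:800,::-1])
E
```

```text
[0.56709933 0.2428935  0.09096185] [-179.8349198     0.20286008   66.58489138] [-0.5232519  -0.35604951 -1.38476073]
(360, 795, 3)
```

View pics/p8.png

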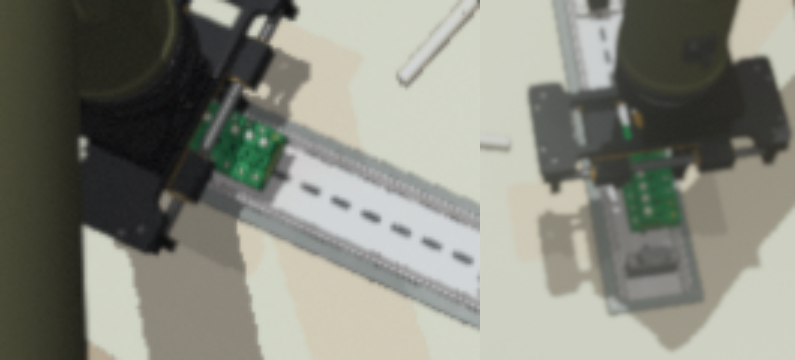

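The 8-way strip hangs square over the channel, with its row-side end at (175,193) in the top view. The bracket shows clear of it in the side view.

```bash
python3 - <<'E'
from m import *
np.set_printoptions(precision=4,suppress=True)
o=np.array([.4954,.0750]);d=np.array([.3975,.9176]);q=np.array([.9176,-.3975])
def sx(P): P=np.atleast_2d(P)[:,:2]-o; return np.c_[P@d,P@q]*1000
t,s=cam('top'),cam('side')
kt=max(blobs(t,(140,160,190,215),*G),key=cv2.contourArea)[:,0].astype(float);ks=max(blobs(s,(310,280,350,330),*G),key=cv2.contourArea)[:,0].astype(float)
for z in(.101,.067):
    a=sx(onz(t,kt,z));b=sx(onz(s,ks,z));print(z,'T min s',a[:,0].min(),'x',a[:,1].min(),a[:,1].max(),'| S max s',b[:,0].max(),'x',b[:,1].min(),b[:,1].max())
print(sx(sensors.get_obs()['tool_pos']))
E
```

```text
0.101 T min s 132.50642866803648 x -23.415891065734023 19.00715083652292 | S max s 235.03960645296328 x -17.889695493233436 21.7748499771648
0.067 T min s 143.34985442181656 x -20.094100175428885 24.163556497209836 | S max s 222.22690512971238 x -24.473525212929445 16.794885000876626
[[184.3695   0.2788]]
```

Call:
{"name": "drive_tool", "arguments": {
  "moves": [
    {"x": 0,"y": 0,"z": 25,"rx": 0,"ry": 0,"rz": 0,"fingers": 1},
    {"x": 0,"y": 0,"z": 40,"rx": 0,"ry": 0,"rz": 0,"fingers": 1},
    {"x": 0,"y": 0,"z": 50,"rx": 0,"ry": 0,"rz": 0,"fingers": 1},
    {"x": 0,"y": 0,"z": 54,"rx": 0,"ry": 0,"rz": 0,"fingers": 1},
    {"x": 0,"y": 0,"z": 54,"rx": 0,"ry": 0,"rz": 0,"fingers": 1},
    {"x": 0,"y": 0,"z": 54,"rx": 0,"ry": 0,"rz": 0,"fingers": 1}
  ]
}}

```text
time_s: 6.72
tool_pos: [0.5693, 0.2442, 0.0402]
tool_rot: [180.0, -0.1, 66.6]
force: [0.1, -0.7, -0.9]
grip_width: 0.0427
grasp_force: 25.0
```

Call:
{"name": "drive_tool", "arguments": {
  "moves": [
    {"x": 0,"y": 0,"z": 3,"rx": 0,"ry": 0,"rz": 0,"fingers": 1},
    {"x": 0,"y": 0,"z": 5,"rx": 0,"ry": 0,"rz": 0,"fingers": 1},
    {"x": 0,"y": 0,"z": 5,"rx": 0,"ry": 0,"rz": 0,"fingers": 1}
  ]
}}

```text
time_s: 7.1
tool_pos: [0.5689, 0.2441, 0.0348]
tool_rot: [180.0, -0.0, 66.6]
force: [-0.0, 0.2, 1.8]
grip_width: 0.0423
grasp_force: 25.0
```

Call:
{"name": "drive_tool", "arguments": {
  "moves": [
    {"x": 0,"y": 0,"z": 0,"rx": 0,"ry": 0,"rz": 0,"fingers": -1},
    {"x": 0,"y": 0,"z": 0,"rx": 0,"ry": 0,"rz": 0,"fingers": -1},
    {"x": 0,"y": 0,"z": 0,"rx": 0,"ry": 0,"rz": 0,"fingers": -1},
    {"x": 0,"y": 0,"z": -50,"rx": 0,"ry": 0,"rz": 0,"fingers": -1},
    {"x": 0,"y": 0,"z": -100,"rx": 0,"ry": 0,"rz": 0,"fingers": -1},
    {"x": -496,"y": 98,"z": -110,"rx": 0,"ry": 0,"rz": 0.298,"fingers": -1},
    {"x": -496,"y": 98,"z": -110,"rx": 0,"ry": 0,"rz": 0.298,"fingers": -1},
    {"x": -496,"y": 98,"z": -110,"rx": 0,"ry": 0,"rz": 0.298,"fingers": -1},
    {"x": -496,"y": 98,"z": -110,"rx": 0,"ry": 0,"rz": 0.298,"fingers": -1},
    {"x": -496,"y": 98,"z": -110,"rx": 0,"ry": 0,"rz": 0.298,"fingers": -1},
    {"x": -496,"y": 98,"z": -110,"rx": 0,"ry": 0,"rz": 0.298,"fingers": -1},
    {"x": -496,"y": 98,"z": -110,"rx": 0,"ry": 0,"rz": 0.298,"fingers": -1},
    {"x": -496,"y": 98,"z": -110,"rx": 0,"ry": 0,"rz": 0.298,"fingers": -1},
    {"x": -496,"y": 98,"z": -110,"rx": 0,"ry": 0,"rz": 0.298,"fingers": -1},
    {"x": -496,"y": 98,"z": -110,"rx": 0,"ry": 0,"rz": 0.298,"fingers": -1},
    {"x": -496,"y": 98,"z": -110,"rx": 0,"ry": 0,"rz": 0.298,"fingers": -1},
    {"x": -496,"y": 98,"z": -110,"rx": 0,"ry": 0,"rz": 0.298,"fingers": -1}
  ]
}}

```text
time_s: 9.22
tool_pos: [0.4626, -0.2484, 0.1444]
tool_rot: [-180.0, -0.0, 49.7]
force: [0.5, 0.1, 0.5]
grip_width: 0.0869
grasp_force: 0.0
```

```bash
cat > chk.py <<'E'
from m import *
np.set_printoptions(precision=4,suppress=True)
o=np.array([.4954,.0750]);d=np.array([.3975,.9176]);q=np.array([.9176,-.3975])
def sx(P): P=np.atleast_2d(P)[:,:2]-o; return np.c_[P@d,P@q]*1000
def row():
    t,s=cam('top'),cam('side')
    for c,roi in((t,(120,165,260,250)),(s,(290,200,360,360))):
        for k in blobs(c,roi,*G):
            k=k[:,0].astype(float)
            for z in(.045,.011):
                a=sx(onz(c,k,z));print('TS'[c is s],z,'s',a[:,0].min(),a[:,0].max(),'x',a[:,1].min(),a[:,1].max())
    return t,s
E
python3 - <<'E'
from chk import *
t,s=row();save(t,'r8.png')
ob=sensors.get_obs();print(ob['time_s'],ob['tool_pos'],ob['tool_rot'])
E
```

```text
T 0.045 s 134.51365269563445 225.10229032865328 x -22.759729008607106 17.0951706390254
T 0.011 s 144.71710815273187 238.9628286124425 x -19.632321632164643 21.83152890455551
S 0.045 s 148.88852294910842 232.24067311680932 x -16.259554715298517 22.166622535274094
S 0.011 s 133.60980298490992 220.12190509796343 x -22.37048070532205 17.51246608642147
9.325 [ 0.4624 -0.249   0.1445] [-179.9887   -0.0162   49.6697]
```

View pics/r8.png

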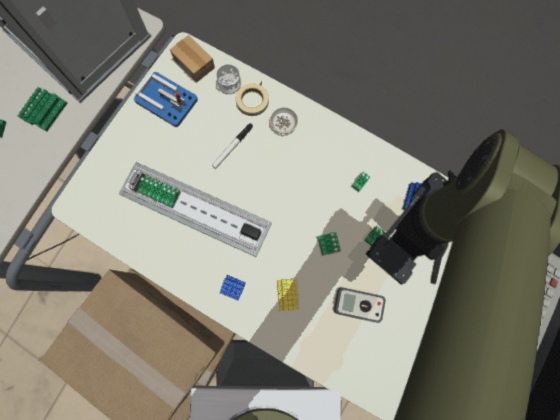

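The 8-way strip sits in the channel next to the bracket, centred near (157,190). The hand is over the 6-way and clear of the tester at (360,305).

Call:
{"name": "drive_tool", "arguments": {
  "moves": [
    {"x": 0,"y": 0,"z": 50,"rx": 0,"ry": 0,"rz": 0,"fingers": -1},
    {"x": 0,"y": 0,"z": 95,"rx": 0,"ry": 0,"rz": 0,"fingers": -1},
    {"x": 0,"y": 0,"z": 120,"rx": 0,"ry": 0,"rz": 0,"fingers": -1},
    {"x": 0,"y": 0,"z": 120,"rx": 0,"ry": 0,"rz": 0,"fingers": -1},
    {"x": 0,"y": 0,"z": 120,"rx": 0,"ry": 0,"rz": 0,"fingers": 1},
    {"x": 0,"y": 0,"z": 120,"rx": 0,"ry": 0,"rz": 0,"fingers": 1},
    {"x": 0,"y": 0,"z": 120,"rx": 0,"ry": 0,"rz": 0,"fingers": 1},
    {"x": 0,"y": 0,"z": 120,"rx": 0,"ry": 0,"rz": 0,"fingers": 1},
    {"x": 0,"y": 0,"z": 120,"rx": 0,"ry": 0,"rz": 0,"fingers": 1},
    {"x": 0,"y": 0,"z": 120,"rx": 0,"ry": 0,"rz": 0,"fingers": 1},
    {"x": 0,"y": 0,"z": 120,"rx": 0,"ry": 0,"rz": 0,"fingers": 1},
    {"x": 0,"y": 0,"z": 120,"rx": 0,"ry": 0,"rz": 0,"fingers": 1}
  ],
  "force": 25
}}

```text
time_s: 10.82
tool_pos: [0.4622, -0.2502, 0.0248]
tool_rot: [180.0, -0.0, 49.6]
force: [0.0, -0.6, 2.7]
grip_width: 0.0422
grasp_force: 25.0
```

Call:
{"name": "drive_tool", "arguments": {
  "moves": [
    {"x": 0,"y": 0,"z": -45,"rx": 0,"ry": 0,"rz": 0,"fingers": 1},
    {"x": 0,"y": 0,"z": -90,"rx": 0,"ry": 0,"rz": 0,"fingers": 1},
    {"x": 369,"y": -216,"z": -90,"rx": 0,"ry": 0,"rz": -0.297,"fingers": 1},
    {"x": 369,"y": -216,"z": -90,"rx": 0,"ry": 0,"rz": -0.297,"fingers": 1},
    {"x": 369,"y": -216,"z": -90,"rx": 0,"ry": 0,"rz": -0.297,"fingers": 1},
    {"x": 369,"y": -216,"z": -90,"rx": 0,"ry": 0,"rz": -0.297,"fingers": 1},
    {"x": 369,"y": -216,"z": -90,"rx": 0,"ry": 0,"rz": -0.297,"fingers": 1},
    {"x": 369,"y": -216,"z": -90,"rx": 0,"ry": 0,"rz": -0.297,"fingers": 1},
    {"x": 369,"y": -216,"z": -90,"rx": 0,"ry": 0,"rz": -0.297,"fingers": 1},
    {"x": 369,"y": -216,"z": -90,"rx": 0,"ry": 0,"rz": -0.297,"fingers": 1},
    {"x": 369,"y": -216,"z": -90,"rx": 0,"ry": 0,"rz": -0.297,"fingers": 1},
    {"x": 369,"y": -216,"z": -90,"rx": 0,"ry": 0,"rz": -0.297,"fingers": 1},
    {"x": 369,"y": -216,"z": -60,"rx": 0,"ry": 0,"rz": -0.297,"fingers": 1},
    {"x": 369,"y": -216,"z": -60,"rx": 0,"ry": 0,"rz": -0.297,"fingers": 1},
    {"x": 369,"y": -216,"z": -60,"rx": 0,"ry": 0,"rz": -0.297,"fingers": 1},
    {"x": 369,"y": -216,"z": -60,"rx": 0,"ry": 0,"rz": -0.297,"fingers": 1}
  ]
}}

```text
time_s: 12.82
tool_pos: [0.5378, 0.1708, 0.0858]
tool_rot: [179.9, -0.1, 66.5]
force: [-0.3, 0.0, 0.0]
grip_width: 0.0424
grasp_force: 25.0
```

```bash
python3 - <<'E'
from chk import *
ob=sensors.get_obs();print(ob['time_s'],ob['tool_pos'],ob['tool_rot'],sx(ob['tool_pos']),ob['grip_width'])
s=cam('side');t=cam('top')
w=np.hstack([cv2.resize(t['image'][140:260,100:260],None,fx=2.5,fy=2.5),cv2.resize(s['image'][200:350,250:400],None,fx=2,fy=2)]);cv2.imwrite('pics/p6.png',w[:,:,::-1])
E
```

```text
12.825 [0.5378 0.1708 0.0858] [179.9293  -0.0927  66.5304] [[104.7216   0.8348]] 0.04236148063769877
```

View pics/p6.png

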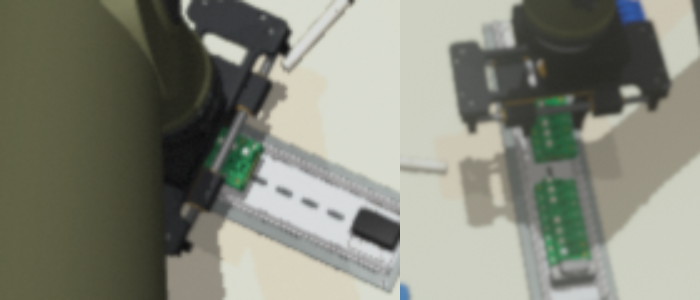

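The 6-way hangs square over the channel, and the 8-way lies at the bracket at (560,220) in the right half of the picture. Lowering.

Call:
{"name": "drive_tool", "arguments": {
  "moves": [
    {"x": 0,"y": 0,"z": 20,"rx": 0,"ry": 0,"rz": 0,"fingers": 1},
    {"x": 0,"y": 0,"z": 35,"rx": 0,"ry": 0,"rz": 0,"fingers": 1},
    {"x": 0,"y": 0,"z": 44,"rx": 0,"ry": 0,"rz": 0,"fingers": 1},
    {"x": 0,"y": 0,"z": 48,"rx": 0,"ry": 0,"rz": 0,"fingers": 1},
    {"x": 0,"y": 0,"z": 50,"rx": 0,"ry": 0,"rz": 0,"fingers": 1},
    {"x": 0,"y": 0,"z": 50,"rx": 0,"ry": 0,"rz": 0,"fingers": 1},
    {"x": 0,"y": 0,"z": 50,"rx": 0,"ry": 0,"rz": 0,"fingers": 1}
  ]
}}

```text
time_s: 13.8
tool_pos: [0.537, 0.1708, 0.0357]
tool_rot: [-180.0, -0.0, 66.6]
force: [-3.2, -1.5, 6.3]
grip_width: 0.0425
grasp_force: 25.0
```

Call:
{"name": "drive_tool", "arguments": {
  "moves": [
    {"x": 0,"y": 0,"z": 0,"rx": 0,"ry": 0,"rz": 0,"fingers": -1},
    {"x": 0,"y": 0,"z": 0,"rx": 0,"ry": 0,"rz": 0,"fingers": -1},
    {"x": 0,"y": 0,"z": 0,"rx": 0,"ry": 0,"rz": 0,"fingers": -1},
    {"x": 0,"y": 0,"z": -50,"rx": 0,"ry": 0,"rz": 0,"fingers": -1},
    {"x": 0,"y": 0,"z": -90,"rx": 0,"ry": 0,"rz": 0,"fingers": -1},
    {"x": -309,"y": 49,"z": -90,"rx": 0,"ry": 0,"rz": 0.927,"fingers": -1},
    {"x": -309,"y": 49,"z": -90,"rx": 0,"ry": 0,"rz": 0.927,"fingers": -1},
    {"x": -309,"y": 49,"z": -90,"rx": 0,"ry": 0,"rz": 0.927,"fingers": -1},
    {"x": -309,"y": 49,"z": -90,"rx": 0,"ry": 0,"rz": 0.927,"fingers": -1},
    {"x": -309,"y": 49,"z": -90,"rx": 0,"ry": 0,"rz": 0.927,"fingers": -1},
    {"x": -309,"y": 49,"z": -90,"rx": 0,"ry": 0,"rz": 0.927,"fingers": -1},
    {"x": -309,"y": 49,"z": -90,"rx": 0,"ry": 0,"rz": 0.927,"fingers": -1},
    {"x": -309,"y": 49,"z": -90,"rx": 0,"ry": 0,"rz": 0.927,"fingers": -1},
    {"x": -309,"y": 49,"z": -90,"rx": 0,"ry": 0,"rz": 0.927,"fingers": -1},
    {"x": -309,"y": 49,"z": -90,"rx": 0,"ry": 0,"rz": 0.927,"fingers": -1}
  ]
}}

```text
time_s: 15.68
tool_pos: [0.4592, -0.1315, 0.1245]
tool_rot: [180.0, 0.0, 13.5]
force: [-0.4, 0.2, -0.4]
grip_width: 0.087
grasp_force: 0.0
```

```bash
python3 - <<'E'
from chk import *
t,s=row();save(t,'r6.png')
E
```

```text
T 0.045 s 66.93736966811223 225.10229032865328 x -23.01100203867545 17.0951706390254
T 0.011 s 74.41275601401748 238.9628286124425 x -19.893738608616133 21.83152890455551
S 0.045 s 79.57236715848848 232.24067311680932 x -16.385238116955975 22.166622535274094
S 0.011 s 61.665811908766564 220.12190509796343 x -22.500928873200543 17.51246608642147
```

View pics/r6.png

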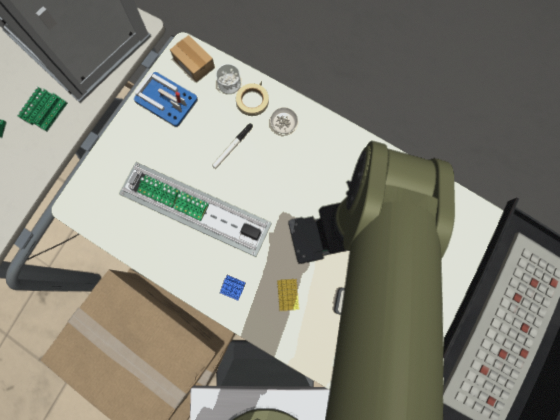

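The 8-way and 6-way stand in line in the channel, ending at about (207,208). The hand is over the 4-way.

Call:
{"name": "drive_tool", "arguments": {
  "moves": [
    {"x": 0,"y": 0,"z": 50,"rx": 0,"ry": 0,"rz": 0,"fingers": -1},
    {"x": 0,"y": 0,"z": 85,"rx": 0,"ry": 0,"rz": 0,"fingers": -1},
    {"x": 0,"y": 0,"z": 100,"rx": 0,"ry": 0,"rz": 0,"fingers": -1},
    {"x": 0,"y": 0,"z": 100,"rx": 0,"ry": 0,"rz": 0,"fingers": -1},
    {"x": 0,"y": 0,"z": 100,"rx": 0,"ry": 0,"rz": 0,"fingers": 1},
    {"x": 0,"y": 0,"z": 100,"rx": 0,"ry": 0,"rz": 0,"fingers": 1},
    {"x": 0,"y": 0,"z": 100,"rx": 0,"ry": 0,"rz": 0,"fingers": 1},
    {"x": 0,"y": 0,"z": 100,"rx": 0,"ry": 0,"rz": 0,"fingers": 1},
    {"x": 0,"y": 0,"z": 100,"rx": 0,"ry": 0,"rz": 0,"fingers": 1},
    {"x": 0,"y": 0,"z": 100,"rx": 0,"ry": 0,"rz": 0,"fingers": 1},
    {"x": 0,"y": 0,"z": 100,"rx": 0,"ry": 0,"rz": 0,"fingers": 1},
    {"x": 0,"y": 0,"z": 100,"rx": 0,"ry": 0,"rz": 0,"fingers": 1}
  ],
  "force": 25
}}

```text
time_s: 17.27
tool_pos: [0.4591, -0.1322, 0.0247]
tool_rot: [-180.0, -0.0, 13.5]
force: [-0.4, 0.9, 2.0]
grip_width: 0.0425
grasp_force: 25.0
```

Call:
{"name": "drive_tool", "arguments": {
  "moves": [
    {"x": 0,"y": 0,"z": -45,"rx": 0,"ry": 0,"rz": 0,"fingers": 1},
    {"x": 0,"y": 0,"z": -90,"rx": 0,"ry": 0,"rz": 0,"fingers": 1},
    {"x": 111,"y": -229,"z": -90,"rx": 0,"ry": 0,"rz": -0.927,"fingers": 1},
    {"x": 111,"y": -229,"z": -90,"rx": 0,"ry": 0,"rz": -0.927,"fingers": 1},
    {"x": 111,"y": -229,"z": -90,"rx": 0,"ry": 0,"rz": -0.927,"fingers": 1},
    {"x": 111,"y": -229,"z": -90,"rx": 0,"ry": 0,"rz": -0.927,"fingers": 1},
    {"x": 111,"y": -229,"z": -90,"rx": 0,"ry": 0,"rz": -0.927,"fingers": 1},
    {"x": 111,"y": -229,"z": -90,"rx": 0,"ry": 0,"rz": -0.927,"fingers": 1},
    {"x": 111,"y": -229,"z": -90,"rx": 0,"ry": 0,"rz": -0.927,"fingers": 1},
    {"x": 111,"y": -229,"z": -90,"rx": 0,"ry": 0,"rz": -0.927,"fingers": 1},
    {"x": 111,"y": -229,"z": -90,"rx": 0,"ry": 0,"rz": -0.927,"fingers": 1},
    {"x": 111,"y": -229,"z": -60,"rx": 0,"ry": 0,"rz": -0.927,"fingers": 1},
    {"x": 111,"y": -229,"z": -60,"rx": 0,"ry": 0,"rz": -0.927,"fingers": 1},
    {"x": 111,"y": -229,"z": -60,"rx": 0,"ry": 0,"rz": -0.927,"fingers": 1},
    {"x": 111,"y": -229,"z": -60,"rx": 0,"ry": 0,"rz": -0.927,"fingers": 1}
  ]
}}

```text
time_s: 19.15
tool_pos: [0.5145, 0.1165, 0.0857]
tool_rot: [179.9, -0.1, 66.6]
force: [0.4, -0.6, -0.4]
grip_width: 0.0422
grasp_force: 25.0
```

```bash
python3 - <<'E'
from chk import *
ob=sensors.get_obs();print(ob['time_s'],ob['tool_pos'],ob['tool_rot'],sx(ob['tool_pos']),ob['grip_width'])
E
```

```text
19.15 [0.5145 0.1165 0.0857] [179.9279  -0.0839  66.5504] [[45.7155  1.0438]] 0.04216803765084761
```

Call:
{"name": "drive_tool", "arguments": {
  "moves": [
    {"x": 0,"y": -0.5,"z": 20,"rx": 0,"ry": 0,"rz": 0,"fingers": 1},
    {"x": 0,"y": -0.5,"z": 35,"rx": 0,"ry": 0,"rz": 0,"fingers": 1},
    {"x": 0,"y": -0.5,"z": 44,"rx": 0,"ry": 0,"rz": 0,"fingers": 1},
    {"x": 0,"y": -0.5,"z": 48,"rx": 0,"ry": 0,"rz": 0,"fingers": 1},
    {"x": 0,"y": -0.5,"z": 50,"rx": 0,"ry": 0,"rz": 0,"fingers": 1},
    {"x": 0,"y": -0.5,"z": 50,"rx": 0,"ry": 0,"rz": 0,"fingers": 1},
    {"x": 0,"y": -0.5,"z": 50,"rx": 0,"ry": 0,"rz": 0,"fingers": 1}
  ]
}}

```text
time_s: 20.02
tool_pos: [0.5133, 0.1165, 0.0356]
tool_rot: [-180.0, -0.0, 66.6]
force: [-3.1, -0.8, 7.0]
grip_width: 0.0423
grasp_force: 25.0
```

Call:
{"name": "drive_tool", "arguments": {
  "moves": [
    {"x": 0,"y": 0,"z": 0,"rx": 0,"ry": 0,"rz": 0,"fingers": -1},
    {"x": 0,"y": 0,"z": 0,"rx": 0,"ry": 0,"rz": 0,"fingers": -1},
    {"x": 0,"y": 0,"z": 0,"rx": 0,"ry": 0,"rz": 0,"fingers": -1},
    {"x": 0,"y": 0,"z": -50,"rx": 0,"ry": 0,"rz": 0,"fingers": -1},
    {"x": 0,"y": 0,"z": -90,"rx": 0,"ry": 0,"rz": 0,"fingers": -1},
    {"x": -263,"y": 209,"z": -90,"rx": 0,"ry": 0,"rz": 0.281,"fingers": -1},
    {"x": -263,"y": 209,"z": -90,"rx": 0,"ry": 0,"rz": 0.281,"fingers": -1},
    {"x": -263,"y": 209,"z": -90,"rx": 0,"ry": 0,"rz": 0.281,"fingers": -1},
    {"x": -263,"y": 209,"z": -90,"rx": 0,"ry": 0,"rz": 0.281,"fingers": -1},
    {"x": -263,"y": 209,"z": -90,"rx": 0,"ry": 0,"rz": 0.281,"fingers": -1},
    {"x": -263,"y": 209,"z": -90,"rx": 0,"ry": 0,"rz": 0.281,"fingers": -1},
    {"x": -263,"y": 209,"z": -90,"rx": 0,"ry": 0,"rz": 0.281,"fingers": -1},
    {"x": -263,"y": 209,"z": -90,"rx": 0,"ry": 0,"rz": 0.281,"fingers": -1},
    {"x": -263,"y": 209,"z": -90,"rx": 0,"ry": 0,"rz": 0.281,"fingers": -1},
    {"x": -263,"y": 209,"z": -90,"rx": 0,"ry": 0,"rz": 0.281,"fingers": -1},
    {"x": -263,"y": 209,"z": -90,"rx": 0,"ry": 0,"rz": 0.281,"fingers": -1}
  ]
}}

```text
time_s: 22.02
tool_pos: [0.6006, -0.2071, 0.1247]
tool_rot: [180.0, -0.0, 50.5]
force: [-0.9, 0.0, 1.0]
grip_width: 0.087
grasp_force: 0.0
```

```bash
python3 - <<'E'
from chk import *
t,s=row()
w=np.hstack([cv2.resize(t['image'][150:260,110:290],None,fx=2.2,fy=2.2),cv2.resize(s['image'][100:370:,180:370],(370,242*1))[:242]]) if 0 else None
a=cv2.resize(t['image'][130:270,110:410],None,fx=2.6,fy=2.6);cv2.imwrite('pics/r4.png',a[:,:,::-1])
E
```

```text
T 0.045 s 20.197176516188986 225.10229032865328 x -23.23296755205719 17.0951706390254
T 0.011 s 25.78565119018439 238.9628286124425 x -20.12466491761557 21.83152890455551
S 0.045 s 33.913706986570666 232.24067311680932 x -16.41930937224311 22.166622535274094
S 0.011 s 14.276192526532443 220.12190509796343 x -22.536291799178887 17.51246608642147
```

View pics/r4.png

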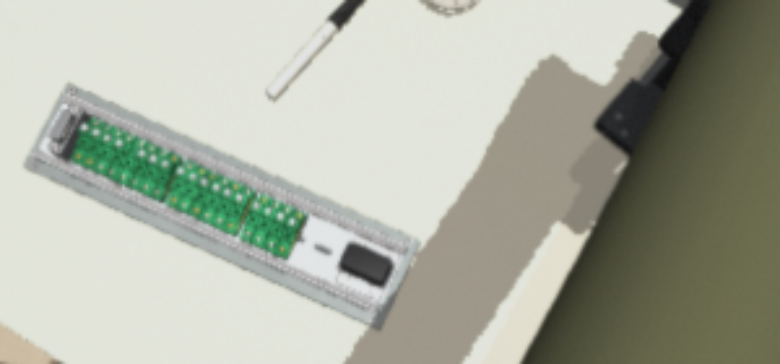

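The 8-, 6- and 4-way stand in the row with small gaps, the 4-way ending at about (300,230) in the crop. Next the 2-way.

Call:
{"name": "drive_tool", "arguments": {
  "moves": [
    {"x": 0,"y": 0,"z": 50,"rx": 0,"ry": 0,"rz": 0,"fingers": -1},
    {"x": 0,"y": 0,"z": 85,"rx": 0,"ry": 0,"rz": 0,"fingers": -1},
    {"x": 0,"y": 0,"z": 100,"rx": 0,"ry": 0,"rz": 0,"fingers": -1},
    {"x": 0,"y": 0,"z": 100,"rx": 0,"ry": 0,"rz": 0,"fingers": -1},
    {"x": 0,"y": 0,"z": 100,"rx": 0,"ry": 0,"rz": 0,"fingers": 1},
    {"x": 0,"y": 0,"z": 100,"rx": 0,"ry": 0,"rz": 0,"fingers": 1},
    {"x": 0,"y": 0,"z": 100,"rx": 0,"ry": 0,"rz": 0,"fingers": 1},
    {"x": 0,"y": 0,"z": 100,"rx": 0,"ry": 0,"rz": 0,"fingers": 1},
    {"x": 0,"y": 0,"z": 100,"rx": 0,"ry": 0,"rz": 0,"fingers": 1},
    {"x": 0,"y": 0,"z": 100,"rx": 0,"ry": 0,"rz": 0,"fingers": 1},
    {"x": 0,"y": 0,"z": 100,"rx": 0,"ry": 0,"rz": 0,"fingers": 1},
    {"x": 0,"y": 0,"z": 100,"rx": 0,"ry": 0,"rz": 0,"fingers": 1}
  ],
  "force": 20
}}

```text
time_s: 23.62
tool_pos: [0.6005, -0.2079, 0.0246]
tool_rot: [180.0, -0.0, 50.5]
force: [-0.5, 0.3, 1.9]
grip_width: 0.0423
grasp_force: 20.0
```

Call:
{"name": "drive_tool", "arguments": {
  "moves": [
    {"x": 0,"y": 0,"z": -45,"rx": 0,"ry": 0,"rz": 0,"fingers": 1},
    {"x": 0,"y": 0,"z": -90,"rx": 0,"ry": 0,"rz": 0,"fingers": 1},
    {"x": 158,"y": -263,"z": -90,"rx": 0,"ry": 0,"rz": -0.281,"fingers": 1},
    {"x": 158,"y": -263,"z": -90,"rx": 0,"ry": 0,"rz": -0.281,"fingers": 1},
    {"x": 158,"y": -263,"z": -90,"rx": 0,"ry": 0,"rz": -0.281,"fingers": 1},
    {"x": 158,"y": -263,"z": -90,"rx": 0,"ry": 0,"rz": -0.281,"fingers": 1},
    {"x": 158,"y": -263,"z": -90,"rx": 0,"ry": 0,"rz": -0.281,"fingers": 1},
    {"x": 158,"y": -263,"z": -90,"rx": 0,"ry": 0,"rz": -0.281,"fingers": 1},
    {"x": 158,"y": -263,"z": -90,"rx": 0,"ry": 0,"rz": -0.281,"fingers": 1},
    {"x": 158,"y": -263,"z": -90,"rx": 0,"ry": 0,"rz": -0.281,"fingers": 1},
    {"x": 158,"y": -263,"z": -90,"rx": 0,"ry": 0,"rz": -0.281,"fingers": 1},
    {"x": 158,"y": -263,"z": -60,"rx": 0,"ry": 0,"rz": -0.281,"fingers": 1},
    {"x": 158,"y": -263,"z": -60,"rx": 0,"ry": 0,"rz": -0.281,"fingers": 1},
    {"x": 158,"y": -263,"z": -60,"rx": 0,"ry": 0,"rz": -0.281,"fingers": 1},
    {"x": 158,"y": -263,"z": -60,"rx": 0,"ry": 0,"rz": -0.281,"fingers": 1}
  ]
}}

```text
time_s: 25.5
tool_pos: [0.499, 0.0814, 0.0856]
tool_rot: [179.9, -0.1, 66.5]
force: [-0.5, -0.2, 1.0]
grip_width: 0.0427
grasp_force: 20.0
```

```bash
python3 - <<'E'
from chk import *
ob=sensors.get_obs();print(ob['time_s'],ob['tool_pos'],ob['tool_rot'],sx(ob['tool_pos']),ob['grip_width'])
s=cam('side');t=cam('top')
w=np.hstack([cv2.resize(t['image'][160:280,160:300],None,fx=2.5,fy=2.5),cv2.resize(s['image'][170:320,250:400],None,fx=2,fy=2)]);cv2.imwrite('pics/p2.png',w[:,:,::-1])
E
```

```text
25.5 [0.499  0.0814 0.0856] [179.9267  -0.0703  66.5483] [[7.3032 0.7642]] 0.0427499707925562
```

View pics/p2.png

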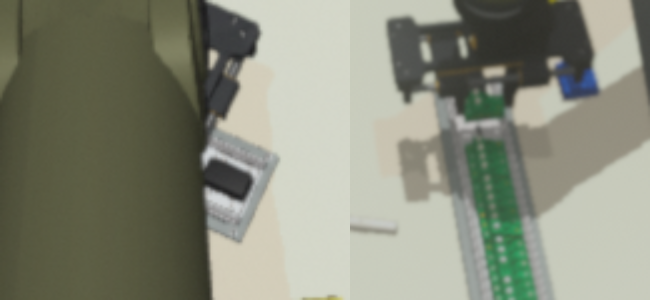

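The 2-way hangs square over the gap between the 4-way and the stop. The stop is clear at (228,178) in the crop. Lowering.

Call:
{"name": "drive_tool", "arguments": {
  "moves": [
    {"x": 0,"y": -0.5,"z": 20,"rx": 0,"ry": 0,"rz": 0,"fingers": 1},
    {"x": 0,"y": -0.5,"z": 35,"rx": 0,"ry": 0,"rz": 0,"fingers": 1},
    {"x": 0,"y": -0.5,"z": 44,"rx": 0,"ry": 0,"rz": 0,"fingers": 1},
    {"x": 0,"y": -0.5,"z": 48,"rx": 0,"ry": 0,"rz": 0,"fingers": 1},
    {"x": 0,"y": -0.5,"z": 50,"rx": 0,"ry": 0,"rz": 0,"fingers": 1},
    {"x": 0,"y": -0.5,"z": 50,"rx": 0,"ry": 0,"rz": 0,"fingers": 1},
    {"x": 0,"y": -0.5,"z": 50,"rx": 0,"ry": 0,"rz": 0,"fingers": 1}
  ]
}}

```text
time_s: 26.48
tool_pos: [0.4977, 0.0815, 0.0356]
tool_rot: [-180.0, -0.0, 66.6]
force: [-3.6, -1.4, 6.7]
grip_width: 0.0425
grasp_force: 20.0
```

Call:
{"name": "drive_tool", "arguments": {
  "moves": [
    {"x": 0,"y": 0,"z": 0,"rx": 0,"ry": 0,"rz": 0,"fingers": -1},
    {"x": 0,"y": 0,"z": 0,"rx": 0,"ry": 0,"rz": 0,"fingers": -1},
    {"x": 0,"y": 0,"z": 0,"rx": 0,"ry": 0,"rz": 0,"fingers": -1},
    {"x": 0,"y": 0,"z": -40,"rx": 0,"ry": 0,"rz": 0,"fingers": -1},
    {"x": 0,"y": 0,"z": -60,"rx": 0,"ry": 0,"rz": 0,"fingers": -1},
    {"x": -48,"y": 0,"z": -60,"rx": 0,"ry": 0,"rz": 0,"fingers": -1},
    {"x": -48,"y": 0,"z": -60,"rx": 0,"ry": 0,"rz": 0,"fingers": -1},
    {"x": -48,"y": 0,"z": -60,"rx": 0,"ry": 0,"rz": 0,"fingers": -1},
    {"x": -48,"y": 0,"z": -25,"rx": 0,"ry": 0,"rz": 0,"fingers": -1},
    {"x": -48,"y": 0,"z": -3,"rx": 0,"ry": 0,"rz": 0,"fingers": -1},
    {"x": -48,"y": 0,"z": -3,"rx": 0,"ry": 0,"rz": 0,"fingers": -1},
    {"x": -48,"y": 0,"z": -3,"rx": 0,"ry": 0,"rz": 0,"fingers": 1},
    {"x": -48,"y": 0,"z": -3,"rx": 0,"ry": 0,"rz": 0,"fingers": 1},
    {"x": -48,"y": 0,"z": -3,"rx": 0,"ry": 0,"rz": 0,"fingers": 1},
    {"x": -48,"y": 0,"z": -3,"rx": 0,"ry": 0,"rz": 0,"fingers": 1},
    {"x": -48,"y": 0,"z": -3,"rx": 0,"ry": 0,"rz": 0,"fingers": 1},
    {"x": -48,"y": 0,"z": -3,"rx": 0,"ry": 0,"rz": 0,"fingers": 1},
    {"x": -48,"y": 0,"z": -3,"rx": 0,"ry": 0,"rz": 0,"fingers": 1},
    {"x": -48,"y": 0,"z": -3,"rx": 0,"ry": 0,"rz": 0,"fingers": 1},
    {"x": -48,"y": 0,"z": -3,"rx": 0,"ry": 0,"rz": 0,"fingers": 1}
  ],
  "force": 15
}}

```text
time_s: 28.98
tool_pos: [0.4788, 0.0375, 0.0376]
tool_rot: [180.0, -0.0, 66.6]
force: [-0.3, -0.7, -1.0]
grip_width: 0.022
grasp_force: 15.0
```

Call:
{"name": "drive_tool", "arguments": {
  "moves": [
    {"x": 6,"y": 0,"z": 0,"rx": 0,"ry": 0,"rz": 0,"fingers": 1},
    {"x": 12,"y": 0,"z": 0,"rx": 0,"ry": 0,"rz": 0,"fingers": 1},
    {"x": 16,"y": 0,"z": 0,"rx": 0,"ry": 0,"rz": 0,"fingers": 1},
    {"x": 19,"y": 0,"z": 0,"rx": 0,"ry": 0,"rz": 0,"fingers": 1},
    {"x": 22,"y": 0,"z": 0,"rx": 0,"ry": 0,"rz": 0,"fingers": 1},
    {"x": 25,"y": 0,"z": 0,"rx": 0,"ry": 0,"rz": 0,"fingers": 1},
    {"x": 27,"y": 0,"z": 0,"rx": 0,"ry": 0,"rz": 0,"fingers": 1},
    {"x": 29,"y": 0,"z": 0,"rx": 0,"ry": 0,"rz": 0,"fingers": 1},
    {"x": 29,"y": 0,"z": 0,"rx": 0,"ry": 0,"rz": 0,"fingers": 1}
  ]
}}

```text
time_s: 30.1
tool_pos: [0.4903, 0.0644, 0.0376]
tool_rot: [180.0, -0.0, 66.6]
force: [-0.3, -0.3, 1.4]
grip_width: 0.0222
grasp_force: 15.0
```

Call:
{"name": "drive_tool", "arguments": {
  "moves": [
    {"x": 1,"y": 0,"z": 0,"rx": 0,"ry": 0,"rz": 0,"fingers": 1},
    {"x": 2,"y": 0,"z": 0,"rx": 0,"ry": 0,"rz": 0,"fingers": 1},
    {"x": 2,"y": 0,"z": 0,"rx": 0,"ry": 0,"rz": 0,"fingers": 1}
  ]
}}

```text
time_s: 30.48
tool_pos: [0.491, 0.0661, 0.0376]
tool_rot: [180.0, -0.0, 66.6]
force: [-0.5, -1.6, 2.4]
grip_width: 0.0222
grasp_force: 15.0
```

Call:
{"name": "drive_tool", "arguments": {
  "moves": [
    {"x": 1,"y": 0,"z": 0,"rx": 0,"ry": 0,"rz": 0,"fingers": 1},
    {"x": 2,"y": 0,"z": 0,"rx": 0,"ry": 0,"rz": 0,"fingers": 1},
    {"x": 2,"y": 0,"z": 0,"rx": 0,"ry": 0,"rz": 0,"fingers": 1}
  ]
}}

```text
time_s: 30.85
tool_pos: [0.4918, 0.0678, 0.0376]
tool_rot: [180.0, -0.0, 66.6]
force: [-1.2, -2.9, 3.0]
grip_width: 0.0221
grasp_force: 15.0
```

Call:
{"name": "drive_tool", "arguments": {
  "moves": [
    {"x": 1,"y": 0,"z": 0,"rx": 0,"ry": 0,"rz": 0,"fingers": 1},
    {"x": 2,"y": 0,"z": 0,"rx": 0,"ry": 0,"rz": 0,"fingers": 1},
    {"x": 2,"y": 0,"z": 0,"rx": 0,"ry": 0,"rz": 0,"fingers": 1}
  ]
}}

```text
time_s: 31.22
tool_pos: [0.4926, 0.0699, 0.0376]
tool_rot: [180.0, -0.0, 66.6]
force: [-0.8, -2.6, 2.7]
grip_width: 0.022
grasp_force: 15.0
```

Call:
{"name": "drive_tool", "arguments": {
  "moves": [
    {"x": 1,"y": 0,"z": 0,"rx": 0,"ry": 0,"rz": 0,"fingers": 1},
    {"x": 2,"y": 0,"z": 0,"rx": 0,"ry": 0,"rz": 0,"fingers": 1},
    {"x": 2,"y": 0,"z": 0,"rx": 0,"ry": 0,"rz": 0,"fingers": 1}
  ]
}}

```text
time_s: 31.6
tool_pos: [0.493, 0.0706, 0.0376]
tool_rot: [-180.0, 0.1, 66.5]
force: [-2.1, -5.5, 5.3]
grip_width: 0.0222
grasp_force: 15.0
```

Call:
{"name": "drive_tool", "arguments": {
  "moves": [
    {"x": 1,"y": 0,"z": 0,"rx": 0,"ry": 0,"rz": 0,"fingers": 1},
    {"x": 1.5,"y": 0,"z": 0,"rx": 0,"ry": 0,"rz": 0,"fingers": 1},
    {"x": 1.5,"y": 0,"z": 0,"rx": 0,"ry": 0,"rz": 0,"fingers": 1}
  ]
}}

```text
time_s: 31.98
tool_pos: [0.493, 0.0707, 0.0376]
tool_rot: [-179.9, 0.2, 66.5]
force: [-4.7, -8.3, 8.6]
grip_width: 0.022
grasp_force: 15.0
```

The force rises and the stop no longer advances, so the row is closed. Relaxing, releasing and retreating.

Call:
{"name": "drive_tool", "arguments": {
  "moves": [
    {"x": -1.5,"y": 0,"z": 0,"rx": 0,"ry": 0,"rz": 0,"fingers": 1},
    {"x": -1.5,"y": 0,"z": 0,"rx": 0,"ry": 0,"rz": 0,"fingers": -1},
    {"x": -1.5,"y": 0,"z": 0,"rx": 0,"ry": 0,"rz": 0,"fingers": -1},
    {"x": -1.5,"y": 0,"z": 0,"rx": 0,"ry": 0,"rz": 0,"fingers": -1},
    {"x": -1.5,"y": 0,"z": 0,"rx": 0,"ry": 0,"rz": 0,"fingers": -1},
    {"x": -1.5,"y": 0,"z": -50,"rx": 0,"ry": 0,"rz": 0,"fingers": -1},
    {"x": -1.5,"y": 0,"z": -110,"rx": 0,"ry": 0,"rz": 0,"fingers": -1},
    {"x": -200,"y": 80,"z": -120,"rx": 0,"ry": 0,"rz": 0,"fingers": -1},
    {"x": -200,"y": 80,"z": -120,"rx": 0,"ry": 0,"rz": 0,"fingers": -1},
    {"x": -200,"y": 80,"z": -120,"rx": 0,"ry": 0,"rz": 0,"fingers": -1},
    {"x": -200,"y": 80,"z": -120,"rx": 0,"ry": 0,"rz": 0,"fingers": -1},
    {"x": -200,"y": 80,"z": -120,"rx": 0,"ry": 0,"rz": 0,"fingers": -1},
    {"x": -200,"y": 80,"z": -120,"rx": 0,"ry": 0,"rz": 0,"fingers": -1}
  ]
}}

```text
time_s: 33.6
tool_pos: [0.4879, -0.141, 0.1573]
tool_rot: [-180.0, -0.0, 66.6]
force: [-0.8, 0.5, 0.6]
grip_width: 0.0874
grasp_force: 0.0
```

```bash
python3 - <<'E'
from chk import *
t,s=row()
a=cv2.resize(t['image'][150:260,110:290],(400,244));b=cv2.resize(s['image'][195:365,260:380],None,fx=3.3,fy=3.3)
w=np.zeros((561,800,3),np.uint8);w[:244,:400]=a;w[:b.shape[0],400:400+b.shape[1]]=b[:561,:400];cv2.imwrite('pics/end.png',w[:,:,::-1])
E
```

```text
T 0.045 s 12.496401375817017 228.19876895977794 x -23.59894402514003 17.595773141187692
T 0.011 s 17.773994097572906 242.18431275331974 x -20.505415939799164 22.352340837629775
S 0.045 s 23.01705253720357 231.20471081327238 x -16.6984742922322 22.36329915170684
S 0.011 s 2.966436503230651 219.046668569469 x -22.82604010220277 17.716598883114237
```

View pics/end.png

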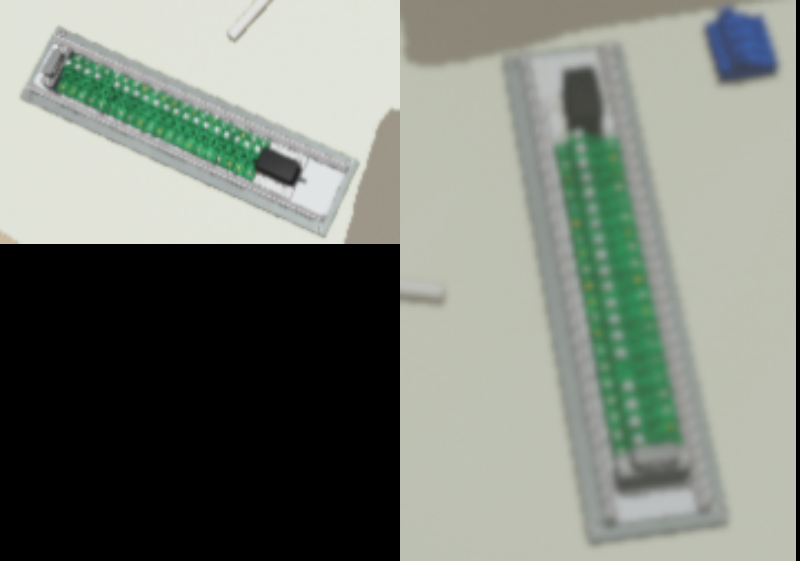

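The row is closed without gaps from the bracket to the stop, all square, with the hand clear.

```bash
python3 -c "
from h import *
print(workorder.sign_off())"
```

```text
the job is handed in; nothing more can be done
None
```

The job is handed in: the 8-, 6-, 4- and 2-way strips stand in order from the bracket with the end stop pushed up tight, finished in about 34 s of the 102 s allowed; sign-off returned no verdict.

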